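Cover the open watch movements with their dust covers

ROBOT

A 6-joint arm with a two-finger parallel gripper is mounted at the origin on the work surface. World frame = base frame: x ahead of the robot, y to its left, z up, the work surface at z = 0. Lengths are in m, angles in rad, forces in N, time in s.
With the tool pointing down it reaches from about 0.275 to 0.825 m from the base axis. Payload 4.9 kg.
Tool frame: the origin (TCP) lies midway between the tips of the shut fingers; the grasp point (between the pads) lies 19 mm behind it (bot.grip_depth is the distance from the TCP to the grasp point, in m); z points along the fingers, y is the line along which they close (so a half turn about z gives the same grasp; the last joint's range is limited). The gripper opens to 85 mm and grips with 20 to 120 N. Pads are 22 mm wide; open, the fingers measure 114 mm over their backs; the gripper's body (76 mm by 85 mm) begins 54 mm behind the grasp point. The pads swing forward as they close: fully open they stand 13 mm farther back than shut.
Start: joints at [1.034, 0.326, -0.193, 1.052, 0, 1.437], TCP at [0.216, 0.506, 0.231] pointing down, gripper open.
Joint ranges: [-2.65, 2.65], [-0.97, 1.79], [-1.3, 1.35], [-1.93, 2.1], [-1.47, 1.37], [-3.14, 3.14]. Speed limits (rad/s): [2.57, 2.57, 3.14, 3.14, 3.14, 3.14].

INTERFACE

Orientations are given as a unit quaternion [w, x, y, z].
In Python, from cell import bot gives the robot as it stands. Calls block until the motion is done:
- bot.move_pose(position, orientation): joint-space move of the TCP to a pose.
- bot.move_linear(position, speed=0.15, rotation=None, until_force=None): straight line of the TCP; rotation=None keeps the orientation; speed is the mean speed in m/s. With until_force (N) it stops when the force on the tool has changed by that much, and returns True; else False.
- bot.goto_joints(angles): joint-space move.
- bot.set_gripper(opening, grasp_force=None): opening from 0.0 (shut) to 1.0 (fully open); grasp_force is the grip in N (None keeps the last); returns when the fingers have stopped.
- bot.wait(seconds).
- bot.solve_ik(position, orientation): joint angles nearest the present ones, or None.
- bot.camera(name): name is "side" or "top"; returns the picture (420x560x3 uint8, red, green, blue); there is no depth.
- bot.calibration(name): a dict with "mtx" (3x3 intrinsics, pixels), "extrinsics" (4x4, takes a point from world to camera coordinates). Camera axes: x right, y down, z forward; pixel columns grow to the right and rows downward; lengths in m; the calibration is good to about 2 mm. A picture is of the moment at which its call begins. calibration takes no time and is no camera call.
A pose or a line that the arm cannot do raises bot.PlanningError and nothing moves.
- bot.close_job(): hands the job in; it is judged then, once.
Trained networks look in the newest picture that a camera, given by its name, has taken for a name from the list of things; names that differ only in an ending like _2 or _b are one class to them, and where a whole thing is asked for, a point or a joint stands for the part that bears it (a point fixed in the world has none). Each returns a list of dicts, best first, with "confidence" (0 to 1); they miss things now and then, are a little off and sometimes report something else, mostly with a low value. They report only what shows in the picture. A call takes as long as a camera call. They do not tell look-alikes from the thing itself.
- bot.search_frame(camera, thing): "bbox" ([left, top, width, height] in pixels, round what is visible of it).
Readings, each from a call of its own:
- bot.read_clock(): time.
- bot.read_joint_positions(): joint angles.
- bot.read_joint_vel(): joint speeds.
- bot.read_joint_efforts(): joint torques, N m.
- bot.read_position(): TCP position.
- bot.read_tool_rot(): TCP orientation.
- bot.read_ft_force(): force on the tool from outside, world axes, zero at the start.
- bot.read_moment(): the same for the moment, N m.
- bot.read_gripper_width(): opening from 0.0 (shut) to 1.0 (fully open).
- bot.read_finger_force(): force on a finger pad.
Only numpy, scipy, OpenCV 4.12 (cv2) and the standard library are available. Lean on these libraries where they do the work, as an engineer would, in place of code of your own. Each camera call takes 0.05 s, during which the arm holds its last target. There are 200 camera calls.

TASK

Work stops for lunch: put the four knobbed glass dust covers over the four open watch movements in the blue holders, each over the one it belongs to by size - smallest cover over the smallest movement, and so on up to the largest - so that every cover stands flat on the bench with its movement inside. Set the glass down gently rather than dropping it, do not press on the movements or push them along, and leave the aluminium tin and the ceramic dish where they are.

Things in the scene. Friction and masses are not known exactly. Their poses are not given: they have to be found in the camera images.
- cover_small: Clear glass dust cover, smallest of four: upside-down round cup 43 mm across outside, 38 mm inside, 34 mm high (28 mm clear inside). Black knob on top, at the centre: 18 mm across, straight-sided from 38 to 58 mm above the rim; grip it from above. Origin: centre of the rim plane (underside), z up; stands open side down, origin z = 0. 25 to 40 g.
- cover_medium: Clear glass dust cover, second smallest of four: upside-down round cup 59 mm across outside, 54 mm inside, 34 mm high (28 mm clear inside). Black knob on top, at the centre: 18 mm across, straight-sided from 38 to 58 mm above the rim; grip it from above. Origin: centre of the rim plane (underside), z up; stands open side down, origin z = 0. 45 to 70 g.
- cover_large: Clear glass dust cover, second largest of four: upside-down round cup 75 mm across outside, 70 mm inside, 34 mm high (28 mm clear inside). Black knob on top, at the centre: 18 mm across, straight-sided from 38 to 58 mm above the rim; grip it from above. Origin: centre of the rim plane (underside), z up; stands open side down, origin z = 0. 70 to 105 g.
- cover_largest: Clear glass dust cover, largest of four: upside-down round cup 91 mm across outside, 86 mm inside, 34 mm high (28 mm clear inside). Black knob on top, at the centre: 18 mm across, straight-sided from 38 to 58 mm above the rim; grip it from above. Origin: centre of the rim plane (underside), z up; stands open side down, origin z = 0. 100 to 150 g.
- movement_small: Ladies' watch movement, uncovered, smallest of four, wheels up, in a round blue plastic holder 24 mm across, 16 mm high over all, loose on the bench. Origin: centre of the holder's underside, z up. Its own cover leaves about 7 mm all round; the next smaller cover does not go over it.
- movement_medium: Wristwatch movement, uncovered, second smallest of four, wheels up, in a round blue plastic holder 40 mm across, 16 mm high over all, loose on the bench. Origin: centre of the holder's underside, z up. Its own cover leaves about 7 mm all round; the next smaller cover does not go over it.
- movement_large: Pocket-watch movement, uncovered, second largest of four, wheels up, in a round blue plastic holder 56 mm across, 16 mm high over all, loose on the bench. Origin: centre of the holder's underside, z up. Its own cover leaves about 7 mm all round; the next smaller cover does not go over it.
- movement_largest: Deck-watch movement, uncovered, largest of four, wheels up, in a round blue plastic holder 72 mm across, 16 mm high over all, loose on the bench. Origin: centre of the holder's underside, z up. Its own cover leaves about 7 mm all round; the next smaller cover does not go over it.
- tin: Round aluminium parts tin with a knurled twist cap, 70 mm across, 26 mm high, no knob. Not part of the job. Origin: centre of its underside.
- dish: Open white ceramic dish, 82 mm across, 20 mm high. Not part of the job. Origin: centre of its underside.
Not all that is in view belongs to the job. What is shaped like the movement_large but orange or yellow is not meant.

How it is judged:
By the outcome, as a careful person would: the job done as asked, in the order asked, and still so for the second after the job is handed in, with the robot touching nothing.
It also fails if it takes over 112 s, if anything falls off the work surface, if the arm or the gripper's body presses on something with over 40 N, if the wrist force passes 120 N, or if a joint passes its speed limit or range.

## Working session

There is one attempt and no reset: what is moved stays moved. The work goes in short steps, each a Python script; the robot and the scene stay as the last script left them, time stands still between calls to the robot, and variables do not carry over. Pictures are saved under pics/ and viewed, at most 14 in all, crops included, and the job is handed in when it is done.

```bash
mkdir -p pics; ls; python3 - <<'E'
from cell import bot
import cv2
for n in("top","side"):
    im=bot.camera(n); cv2.imwrite(f"pics/{n}0.png",im[:,:,::-1])
    c=bot.calibration(n); print(n,c["mtx"].tolist(),c["extrinsics"].round(4).tolist() if hasattr(c["extrinsics"],'round') else c["extrinsics"])
    for t in["cover_small","cover_medium","cover_large","cover_largest","movement_small","movement_medium","movement_large","movement_largest","tin","dish"]:
        print(t,[([int(v) for v in d["bbox"]],round(d["confidence"],2)) for d in bot.search_frame(n,t)][:4])
print(bot.read_clock(),bot.read_tool_rot())
E
```

```text
pics
top [[525.1309214424759, 0.0, 272.42005532061285], [0.0, 525.1309214424759, 195.88567966691465], [0.0, 0.0, 1.0]] [[-0.0214, -0.9997, 0.0145, 0.0072], [-0.999, 0.0208, -0.0404, 0.5304], [0.0401, -0.0154, -0.9991, 1.1991], [0.0, 0.0, 0.0, 1.0]]
cover_small [([194, 223, 32, 29], 0.64), ([264, 217, 21, 16], 0.59)]
cover_medium [([383, 248, 31, 27], 0.58)]
cover_large [([325, 138, 37, 31], 0.89)]
cover_largest [([110, 242, 42, 38], 0.93)]
movement_small []
movement_medium [([177, 134, 15, 21], 0.82)]
movement_large [([260, 166, 24, 21], 0.94), ([219, 135, 21, 22], 0.89), ([264, 120, 22, 26], 0.66), ([213, 95, 26, 28], 0.63)]
movement_largest [([195, 224, 30, 30], 0.75)]
tin [([396, 160, 34, 27], 0.94)]
dish [([93, 169, 36, 36], 0.61)]
side [[539.2361075637654, 0.0, 281.5842874200193], [0.0, 539.2361075637654, 203.1665430344765], [0.0, 0.0, 1.0]] [[0.9649, -0.2625, 0.0022, -0.5338], [-0.1902, -0.705, -0.6832, 0.1395], [0.1809, 0.6589, -0.7302, 1.0408], [0.0, 0.0, 0.0, 1.0]]
cover_small [([224, 208, 25, 27], 0.74)]
cover_medium [([204, 339, 34, 40], 0.72)]
cover_large [([323, 257, 38, 38], 0.71)]
cover_largest [([160, 121, 39, 27], 0.77)]
movement_small [([198, 170, 27, 20], 0.23)]
movement_medium [([291, 144, 19, 10], 0.47)]
movement_large [([296, 171, 26, 21], 0.65), ([336, 161, 24, 22], 0.61), ([327, 199, 24, 23], 0.59)]
movement_largest [([196, 171, 30, 19], 0.85)]
tin [([328, 331, 44, 43], 0.92)]
dish [([229, 103, 33, 18], 0.82), ([327, 198, 25, 21], 0.47)]
1.1 [1.69928894e-05 2.00055681e-01 9.79784529e-01 1.00030599e-05]
```

```bash
python3 - <<'E'
import cv2
im=cv2.imread("pics/top0.png")[80:300,80:440]; cv2.imwrite("pics/topc.png",cv2.resize(im,None,fx=2.2,fy=2.2,interpolation=cv2.INTER_CUBIC))
im=cv2.imread("pics/side0.png")[80:400,130:400]; cv2.imwrite("pics/sidec.png",cv2.resize(im,None,fx=1.85,fy=1.85,interpolation=cv2.INTER_CUBIC))
E
```

```text
(no output)
```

View pics/topc.png

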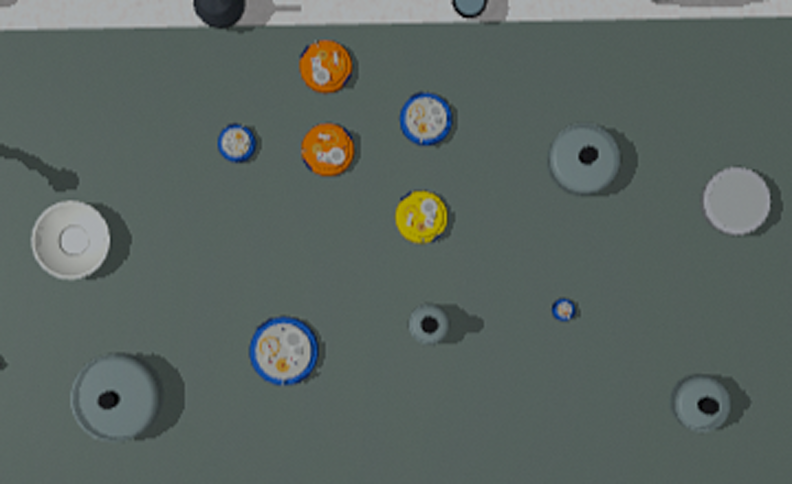

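View pics/sidec.png

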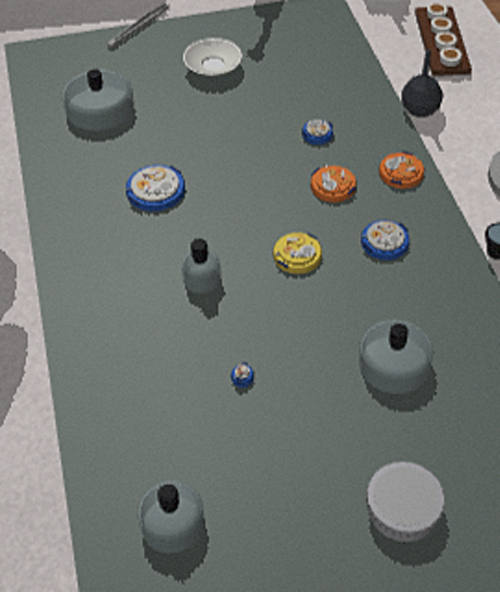

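The two crops show these candidates, in top picture pixels:
- **Blue movements:** small (336,221), medium (188,145), large (274,134), largest (209,240).
- **Look-alikes for movement_large, rejected by colour:** orange (228,110) and (229,148), yellow (271,179).
- **Covers, by their black knobs:** small (275,228), medium (401,264), large (347,150), largest (129,262).
- **No knob, leave alone:** tin (415,171) and dish (112,189).

Next I'll fit positions from colour blobs in both cameras.

```bash
cat > loc.py <<'E'
import numpy as np,cv2
from scipy.optimize import least_squares
from cell import bot
CAL={n:bot.calibration(n) for n in("top","side")}
def proj(n,P):
    c=CAL[n];E=np.array(c["extrinsics"]);q=(np.c_[P,np.ones(len(P))]@E.T)[:,:3]@np.array(c["mtx"]).T
    return q[:,:2]/q[:,2:]
def hullc(p):
    h=cv2.convexHull(np.float32(p*16));m=cv2.moments(h);return np.array([m["m10"],m["m01"]])/m["m00"]/16
a=np.linspace(0,2*np.pi,40)
def model(n,x,y,r,z0,z1):
    return hullc(proj(n,np.vstack([np.c_[x+r*np.cos(a),y+r*np.sin(a),0*a+z] for z in(z0,z1)])))
def blobs(im,kind):
    h=cv2.cvtColor(im,cv2.COLOR_RGB2HSV)
    m=cv2.inRange(h,(100,120,60),(125,255,255)) if kind=="blue" else (im.max(2)<50).astype(np.uint8)*255
    m=cv2.morphologyEx(m,cv2.MORPH_CLOSE,np.ones((3,3),np.uint8))
    return [hullc(c[:,0].astype(float)) for c in cv2.findContours(m,0,2)[0] if cv2.contourArea(c)>20]
def seed(u,v,z):   # top pixel -> world at height z
    return least_squares(lambda p:(proj("top",np.array([[p[0],p[1],z]]))[0]-[u,v]),[.5,0]).x
def fit(ims,kind,px,r,z0,z1):
    x0=seed(*px,z1);obs={}
    for n in ims:
        bl=blobs(ims[n],kind);t=model(n,*x0,r,z0,z1)
        d=[np.linalg.norm(b-t) for b in bl]
        if d and min(d)<8: obs[n]=bl[int(np.argmin(d))]
    f=lambda p:np.concatenate([model(n,*p,r,z0,z1)-obs[n] for n in obs])
    s=least_squares(f,x0);return s.x,list(obs),s.fun
E
python3 - <<'E'
from loc import *
from cell import bot
import json
ims={n:cv2.imread(f"pics/{n}0.png")[:,:,::-1].copy() for n in("top","side")}
K=dict(small=(275,228),medium=(401,264),large=(347,150),largest=(129,262))
M=dict(small=(336.4,221),medium=(188,145),large=(274,134),largest=(209,240))
R=dict(small=.012,medium=.02,large=.028,largest=.036)
out={}
Q=[0,.2,.9798,0]
for s in K:
    k=fit(ims,"black",K[s],.009,.038,.058);m=fit(ims,"blue",M[s],R[s],0,.013)
    out[s]=[k[0].tolist(),m[0].tolist()]
    for w,(p,o,f) in(("knob",k),("mov",m)):
        q=[bot.solve_ik([*p,z],Q) for z in(.038,.16)]
        print(s,w,p.round(4),round(float(np.hypot(*p)),3),o,f.round(1),[None if v is None else np.round(v,2).tolist() for v in q])
json.dump(out,open("pos.json","w"))
big=cv2.imread("pics/top0.png")
for s in out:
    for (p,z,r) in((out[s][0],.058,.009),(out[s][1],.013,R[s])):
        for v in proj("top",np.c_[p[0]+r*np.cos(a),p[1]+r*np.sin(a),0*a+z]): cv2.circle(big,tuple(int(round(t*16)) for t in v),4,(0,0,255),-1,shift=4)
cv2.imwrite("pics/chk.png",cv2.resize(big[80:300,80:440],None,fx=2.2,fy=2.2,interpolation=cv2.INTER_NEAREST))
E
```

```text
small knob [ 0.4591 -0.0072] 0.459 ['top', 'side'] [-0.1  0.   0.1  0.1] [[-0.18, 0.4, -0.67, 0.5, 0.0, 0.23], [-0.18, 0.23, -0.53, 0.82, 0.0, 0.23]]
small mov [ 0.4708 -0.15  ] 0.494 ['top', 'side'] [ 0.3 -0.1 -0.2 -0.3] [[-0.46, 0.45, -0.58, 0.54, 0.0, -0.06], [-0.46, 0.29, -0.44, 0.84, 0.0, -0.06]]
medium knob [ 0.3714 -0.2877] 0.47 ['top', 'side'] [-0.1 -0.2 -0.1  0.1] [[-0.82, 0.42, -0.64, 0.51, 0.0, -0.41], [-0.82, 0.25, -0.5, 0.82, 0.0, -0.41]]
medium mov [0.6531 0.1901] 0.68 ['top', 'side'] [ 0.3 -0.1 -0.1 -0.4] [[0.17, 0.73, -0.04, 0.8, 0.0, 0.58], [0.17, 0.62, 0.09, 1.04, 0.0, 0.58]]
large knob [ 0.6285 -0.1727] 0.652 ['top', 'side'] [-0.1 -0.1 -0.   0.2] [[-0.38, 0.68, -0.13, 0.75, 0.0, 0.02], [-0.38, 0.56, -0.01, 1.0, 0.0, 0.02]]
large mov [ 0.6749 -0.0095] 0.675 ['top', 'side'] [ 0.3  0.1 -0.  -0.3] [[-0.12, 0.72, -0.06, 0.79, 0.0, 0.28], [-0.12, 0.61, 0.07, 1.03, 0.0, 0.28]]
largest knob [0.3906 0.3171] 0.503 ['top', 'side'] [-0.1  0.1  0.   0.1] [[0.54, 0.46, -0.56, 0.55, 0.0, 0.94], [0.54, 0.3, -0.42, 0.85, 0.0, 0.94]]
largest mov [0.4345 0.1442] 0.458 ['top', 'side'] [ 0.2 -0.1 -0.1 -0.2] [[0.16, 0.4, -0.67, 0.5, 0.0, 0.56], [0.16, 0.22, -0.53, 0.81, 0.0, 0.56]]
```

View pics/chk.png

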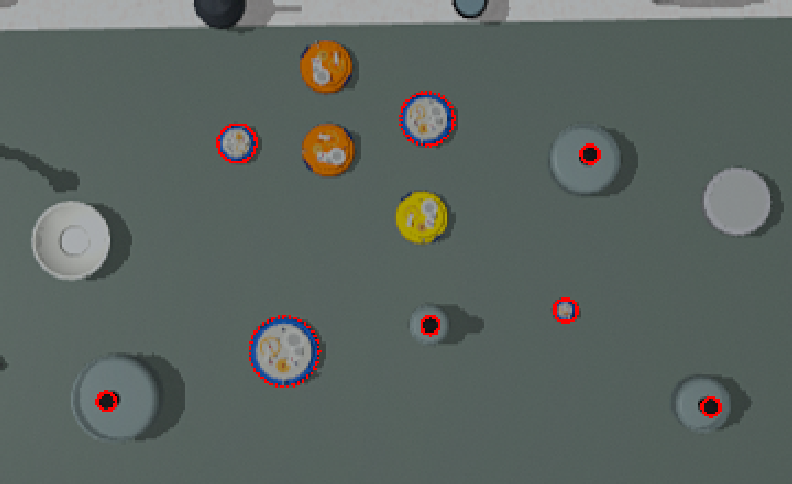

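The check crop confirms the choice: every circle lies on its blue holder or black knob (sub-pixel residuals), and none on the orange or yellow look-alikes. I'll do the small cover first.

```bash
cat > job.py <<'E'
import json,numpy as np
from cell import bot
from loc import *
Q=[0,.2,.9798,0];Q=list(np.array(Q)/np.linalg.norm(Q))
P=json.load(open("pos.json"));ZG=.038;ZT=.15
def run(s):
    k,m=P[s]
    bot.move_pose([*k,ZT],Q); bot.set_gripper(.55)
    bot.move_linear([*k,.07],speed=.15)
    hit=bot.move_linear([*k,ZG],speed=.04,until_force=4)
    z=bot.read_position()[2]
    bot.set_gripper(0,grasp_force=35)
    print(s,"hit",hit,"z",round(z,4),"w",bot.read_gripper_width(),"ff",bot.read_finger_force(),"tcp",bot.read_position()[2])
    bot.move_linear([*k,ZT],speed=.1)
    print("lift w",bot.read_gripper_width(),"F",np.round(bot.read_ft_force(),2))
    bot.move_linear([*m,ZT],speed=.15)
    bot.wait(.2)
    bot.move_linear([*m,z+.012],speed=.12)
    hit=bot.move_linear([*m,z-.002],speed=.012,until_force=2)
    print("down",hit,round(bot.read_position()[2],4),"F",np.round(bot.read_ft_force(),2))
    bot.wait(.2);bot.set_gripper(.55)
    bot.move_linear([*m,ZT],speed=.15)
    print("t",bot.read_clock())
def snap(tag,crop):
    for n in crop:
        im=bot.camera(n);x0,y0,x1,y1=crop[n];f=min(780/(x1-x0),580/(y1-y0))
        cv2.imwrite(f"pics/{n}_{tag}.png",cv2.resize(im[y0:y1,x0:x1,::-1],None,fx=f,fy=f,interpolation=cv2.INTER_CUBIC))
E
python3 - <<'E'
from job import *
run("small")
bot.move_pose([*P["medium"][0],ZT],Q)
snap("s",dict(side=(130,80,400,400)))
E
```

```text
small hit False z 0.0381 w 0.19311069912987647 ff 34.09943461418152 tcp 0.03818361122014013
lift w 0.19181091836812958 F [ 0.73  0.22 -0.97]
down True 0.0381 F [-0.24 -0.37  4.5 ]
t 11.6083
```

View pics/side_s.png

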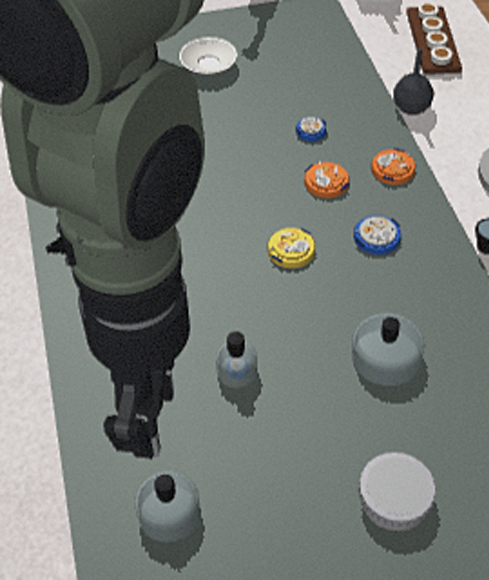

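The picture shows the small cover standing upright at about (237,365) in the crop, with its blue movement inside. The contact height matched the grasp height, so I'll carry on with the other three.

```bash
python3 - <<'E'
from job import *
for s in("medium","large","largest"):
    run(s)
    if s=="largest": break
bot.move_pose([.216,.506,.231],Q)
print(bot.read_clock())
snap("e",dict(side=(130,80,400,400),top=(80,80,440,300)))
ims={n:bot.camera(n) for n in("top","side")}
for s in P:
    m=P[s][1];u=proj("top",np.array([[*m,.058]]))[0]
    p,o,f=fit(ims,"black",u,.009,.038,.058);print(s,"knob-mov mm",((p-m)*1e3).round(1),o,f.round(1))
E
```

```text
medium hit False z 0.0381 w 0.19438936504204443 ff 34.116888642311096 tcp 0.038195779570213785
lift w 0.19303205321700848 F [-1.97  0.46 -0.5 ]
down True 0.0381 F [-0.48 -0.1   4.62]
t 23.55
large hit False z 0.0382 w 0.19335673698403366 ff 34.14769113063812 tcp 0.03847497788497822
lift w 0.19653879690319337 F [-0.   -0.59 -0.61]
down True 0.0385 F [-0.89  1.02  4.17]
t 33.2667
largest hit False z 0.0381 w 0.19354068652625744 ff 34.08228635787964 tcp 0.038367200564286504
lift w 0.19633351797916238 F [-0.31 -0.4  -1.07]
down True 0.0384 F [-0.55 -0.52  3.36]
t 43.275
44.8583
small knob-mov mm [-0.3  0.5] ['top', 'side'] [-0.  -0.1 -0.1  0.1]
medium knob-mov mm [-0.3  0.9] ['top', 'side'] [-0.1 -0.  -0.1  0.1]
large knob-mov mm [0.1 1.5] ['top', 'side'] [-0.  0.  0.  0.]
largest knob-mov mm [0.3 0.9] ['top', 'side'] [-0.  -0.2 -0.1  0.1]
```

View pics/side_e.png

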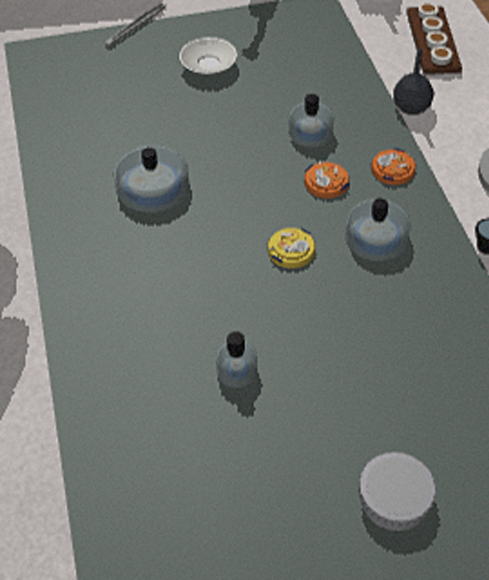

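View pics/top_e.png

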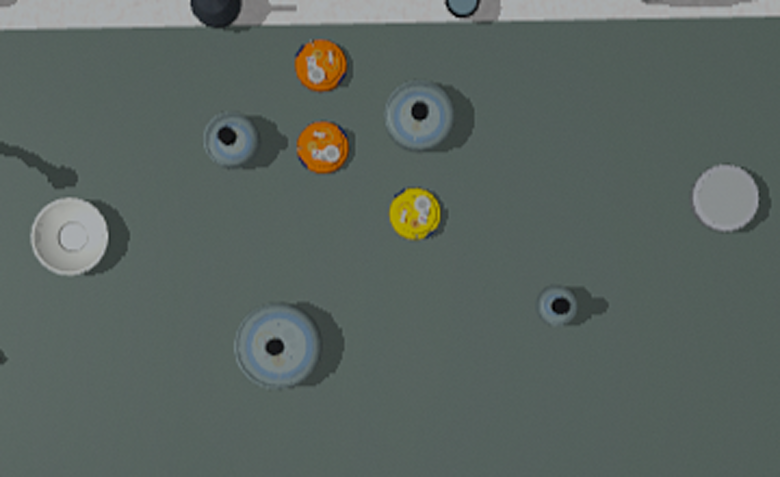

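Both pictures show all four covers standing flat with their blue movements centred inside. In the top crop they are at (558,306), (231,139), (420,115) and (278,346). The tin, dish and orange/yellow pieces have not moved.

```bash
python3 -c "
from cell import bot
print(bot.close_job())"
```

```text
the job is handed in; nothing more can be done
None
```

All four glass covers stand flat over their matching movements, each centred to within about 1.5 mm, with the tin and dish left in place; the job was handed in at about 45 s of the 112 s allowed.

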